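Load a chromatography column into its sloping holder and latch it

TASK

Load the nearer steel column (the one within easy reach, not the one at the far right) into the sloping column holder: swing the latch right aside by its red pin, lay the column down in the two slots of the cradle, put the blue cover on over it with its black pad down between the cheeks so that it sits flat on them, then swing the latch fully across the cover to its stop and let go of everything. Leave the bottle, vial, carton, beaker and tape roll where they stand.

Things in the scene. Friction and masses are not known exactly. Their poses are not given: they have to be found in the camera images.
- cradle: Sloping bed of the fixed holder: aluminium plate 104 (x) x 150 (y) x 8 mm with two black slotted cheeks. Origin on the plate's upper face, 46 mm above the bench. x points up the slope, 30 degrees above level, away from the robot and to its left; y is level; z is the plate's normal, leaning 30 degrees to the near right. Between the cheeks (y -37 to +37 mm) the bed is open.
- column_seat (a point): Where the centre of the laid-in column belongs: midway between the cheeks, 21 mm off the plate; axes as the cradle's, the column lies along y. The cheeks, 12 mm thick at y = +-43 mm, x -32 to +32 mm, each have a U slot at x = 0, open to +z, 19 mm wide (21 in the top 3 mm), its floor 16 mm and the cheek tops 32 mm off the plate.
- cover_seat (a point): Where the fin centre (point cover_fin) of the seated cover belongs, 54 mm off the cradle's plate; axes as the cradle's. The cover's plate then lies on the cheek tops, its pad between the cheeks (3 mm play each side), its low edge at or up to 8 mm above the stop ears at the cheeks' low ends (inner faces 27.5 mm down the slope from this point; ears rise 14 mm above the cheek tops).
- latch_post (a point): On the latch's pivot axis, at the height of point latch_pin; axes as the cradle's. The post (17 mm diameter) stands at x = 44, y = -36 mm on the cradle; above it the bar, 14 mm wide and 8 mm thick, has its underside 43 mm off the plate, 3 mm over the seated cover.
- latch (a joint): Angle (rad) of the steel latch bar about its post, axis along cradle z: 0 = swung right aside, pointing along cradle -y (stop); 1.571 = fully closed, pointing down the slope (cradle -x) across the right part of the cover (stop). It stays where it is left (friction about 0.08 N m).
- latch_pin (a point): On the axis of the red pin at the latch's free end, 66 mm from the pivot axis. The pin stands along cradle z, 12 mm diameter, rising 30 mm above the bar; this point is 13 mm below its top and 68 mm off the cradle's plate.
- column_mid (a point): Centre of the loose steel chromatography column with a yellow band, 161 mm long, 140 g, lying with its axis 8 mm above the surface: a rod of 9.6 mm diameter between two 16 mm thick end fittings that begin about 58 mm from the centre. The rod's line goes through column_end_a and column_end_b (0.135 rad counterclockwise from its own y axis). Another lies far right: not it.
- column_end_a (a point): Point on the column's axis inside one end fitting, 71 mm from its centre. The column may lie either way round in the cradle.
- column_end_b (a point): Point on the column's axis inside the other end fitting, 71 mm from its centre.
- cover_fin (a point): Centre of the grip fin of the loose blue cover, 150 g: a plate 52 (x) x 100 (y) x 8 mm, under it a black pad 40 x 68 x 5 mm on which it stands, on top an upright fin 14 mm thick (x), 34 mm long (y), rising 29 mm. The point is 14 mm above the plate, 15 mm below the fin's top, 27 mm above the pad's underside. Either way round is right.
- tape: Bystander: roll of buff packing tape lying flat, 90 mm across, 24 mm high. Origin at the centre of its underside.
- brown_bottle: Bystander: brown reagent bottle with orange cap, 79 mm diameter, 185 mm tall. Origin at the centre of its underside.
- sample_vial: Bystander: clear sample vial with white screw cap, 27 mm diameter, 58 mm tall. Origin at the centre of its underside.
- carton: Bystander: small tan carton, 96 (x) x 66 (y) x 50 mm high. Origin at the centre of its underside.
- beaker: Bystander: small clear beaker, 48 mm diameter, 62 mm tall. Origin at the centre of its underside.
Mind the look-alikes: they are no part of the job. Of the things like the part that bears column_mid, leave any that is orange; of the rest the larger one is meant.

How it is judged (in metres and radians):
On the way, in this order (a step that is already met when the one before it is completed fails the run):
1. the latch is swung right aside (within 0.3 rad of its open stop) (value of joint latch below 0.3 rad), for 0.1 s.
2. the column lies in both slots of the cradle (x of column_end_a in the frame of cradle between -0.008 and 0.008 m and z of column_end_a in the frame of cradle between 0.016 and 0.0255 m and x of column_end_b in the frame of cradle between -0.008 and 0.008 m and z of column_end_b in the frame of cradle between 0.016 and 0.0255 m and y of column_mid in the frame of cradle between -0.012 and 0.012 m), for 0.2 s.
3. the cover sits flat on the cheeks over the column (all of step 2 and x of cover_fin in the frame of cradle between -0.008 and 0.01 m and y of cover_fin in the frame of cradle between -0.008 and 0.008 m and z of cover_fin in the frame of cradle between 0.051 and 0.057 m and angle between the z axis of cover_fin and the z axis of cradle, either way round below 0.08 rad), for 0.2 s.
4. the latch is swung fully across the cover (all of step 3 and value of joint latch above 1.45 rad), for 0.2 s.
At the end, for the whole second after the job is handed in: Column in both slots (ends within 8 mm of the slot line, axis 16-25.5 mm from the plate, centred to 12 mm); cover flat on the cheeks over it (fin centre 51-57 mm from the plate, y within 8 mm, x -8 to +10 mm, tilt under 0.08 rad); latch closed across it (above 1.45 rad), at rest (all of step 4 and velocity of joint latch below 0.05 rad/s); the robot touches nothing.
It fails at once if the tape is moved more than 25 mm or tipped (distance of tape from where it was at the start of the episode above 0.025 m or angle between tape's own z axis and vertical above 0.35 rad).
It fails at once if the brown bottle is moved more than 25 mm or tipped (distance of brown_bottle from where it was at the start of the episode above 0.025 m or angle between brown_bottle's own z axis and vertical above 0.35 rad).
It fails at once if the sample vial is moved more than 25 mm or tipped (distance of sample_vial from where it was at the start of the episode above 0.025 m or angle between sample_vial's own z axis and vertical above 0.35 rad).
It fails at once if the carton is moved more than 25 mm or tipped (distance of carton from where it was at the start of the episode above 0.025 m or angle between carton's own z axis and vertical above 0.35 rad).
It fails at once if the beaker is moved more than 25 mm or tipped (distance of beaker from where it was at the start of the episode above 0.025 m or angle between beaker's own z axis and vertical above 0.35 rad).
It also fails if it takes over 72 s, if anything falls off the work surface, if the arm or the gripper's body presses on something with over 40 N, if the wrist force passes 120 N, or if a joint passes its speed limit or range.

ROBOT

A 6-joint arm with a two-finger parallel gripper is mounted at the origin on a cart in front of the work surface, level with it; the furniture and walls round the work are solid. World frame = base frame: x ahead of the robot, y to its left, z up, the work surface at z = 0. Lengths are in mm, angles in degrees, forces in N, time in s.
With the tool pointing down it reaches from about 325 to 875 mm from the base axis. Payload 4.4 kg.
Tool frame: the origin (TCP) lies on the centre line of the jaws, within the pads' length; the fingertips stand 19 mm ahead of it and the grasp point (between the pads) is the TCP (ctrl.tcp_to_tips is the distance from the TCP to the fingertips, in mm); z points along the fingers, y is the line along which they close (so a half turn about z gives the same grasp; the last joint's range is limited). The gripper opens to 85 mm and grips with 20 to 120 N. Pads are 22 mm wide; open, the fingers measure 114 mm over their backs; the gripper's body (76 mm by 85 mm) begins 54 mm behind the grasp point. The pads swing forward as they close: fully open they stand 13 mm farther back than shut.
Start: joints at [63.283, 11.837, 88.321, -0, 79.842, -8.623], TCP at [178.592, 546.564, 250.282] pointing down, gripper open.
Joint ranges: [-156.59, 156.59], [-49.26, 127.26], [12.9, 141.05], [-63.56, 243.56], [4.71, 150.69], [-161.64, 161.64]. Speed limits (degrees/s): [159.86, 159.86, 180, 180, 180, 180].

INTERFACE

Orientations are given as [roll, pitch, yaw] about the fixed x, y, z axes, in that order (R = Rz(yaw) Ry(pitch) Rx(roll)).
In Python, from workcell import ctrl gives the robot as it stands. The module is installed in compiled form; this text tells all that it offers. Calls block until the motion is done:
- ctrl.move_to(position, orientation): joint-space move of the TCP to a pose.
- ctrl.line_to(position, frame=None, max_speed=150): straight line of the TCP; frame=None keeps the orientation; max_speed is the mean speed in mm/s.
- ctrl.set_joints(angles): joint-space move.
- ctrl.move_gripper(opening): opening from 0.0 (shut) to 1.0 (fully open); the grip force is fixed at half the most; returns when the fingers have stopped.
- ctrl.dwell(seconds).
- ctrl.inverse_kinematics(position, orientation): joint angles nearest the present ones, or None.
- ctrl.state(): the state.
- ctrl.snapshot(name): name is "scene" or "top"; returns a dict with "color" (480x640x3 uint8, red, green, blue), "intrinsics" (3x3 intrinsics, pixels), "extrinsics" (4x4, takes a point from camera to world coordinates). Camera axes: x right, y up, looking along -z (the intrinsics and any distortion apply to the point x, -y, -z); pixel columns grow to the right and rows downward; lengths in mm; the calibration is good to about 2 mm. A picture is of the moment at which its call begins. There is no depth.
A pose or a line that the arm cannot do raises ctrl.PlanningError and nothing moves.
- ctrl.hand_in(): hands the job in; it is judged then, once.
The state is a dict: "time": time; "joint_positions": joint angles; "qvel": joint speeds; "joint_efforts": joint torques, N m; "ee_pos": TCP position; "tcp_rot": TCP orientation; "ft_force": force on the tool from outside, world axes, zero at the start; "ft_torque": the same for the moment, N m; "opening": opening from 0.0 (shut) to 1.0 (fully open); "finger_force": force on a finger pad.
Only numpy, scipy, OpenCV 4.12 (cv2) and the standard library are available. Lean on these libraries where they do the work, as an engineer would, in place of code of your own. Each camera call takes 0.05 s, during which the arm holds its last target. There are 200 camera calls.

## Working session

There is one attempt and no reset: what is moved stays moved. The work goes in short steps, each a Python script; the robot and the scene stay as the last script left them, time stands still between calls to the robot, and variables do not carry over. Pictures are saved under pics/ and viewed, at most 13 in all, crops included, and the job is handed in when it is done.

```bash
mkdir -p pics
python3 - <<'E'
from workcell import ctrl
import cv2,numpy as np
for n in ("scene","top"):
    s=ctrl.snapshot(n); cv2.imwrite(f"pics/{n}0.png",s["color"][:,:,::-1])
    print(n,np.round(s["intrinsics"],1).tolist(),np.round(s["extrinsics"],3).tolist(),[k for k in s])
st=ctrl.state(); print(st["time"],st["ee_pos"],st["tcp_rot"],ctrl.tcp_to_tips)
E
```

```text
scene [[448.6, 0.0, 316.6], [0.0, 448.6, 236.7], [0.0, 0.0, 1.0]] [[-0.835, 0.376, -0.402, 149.033], [-0.55, -0.578, 0.603, 596.27], [-0.005, 0.724, 0.689, 849.957], [0.0, 0.0, 0.0, 1.0]] ['color', 'intrinsics', 'extrinsics']
top [[579.4, 0.0, 325.1], [0.0, 579.4, 248.9], [0.0, 0.0, 1.0]] [[0.008, 0.998, -0.068, 456.768], [-1.0, 0.007, -0.008, -77.657], [-0.008, 0.068, 0.998, 1778.898], [0.0, 0.0, 0.0, 1.0]] ['color', 'intrinsics', 'extrinsics']
0.1 [178.27498931 545.96497051 249.18416257] [-1.79877562e+02 -2.00011087e-02  1.61906126e+02] 19.0
```

View pics/scene0.png

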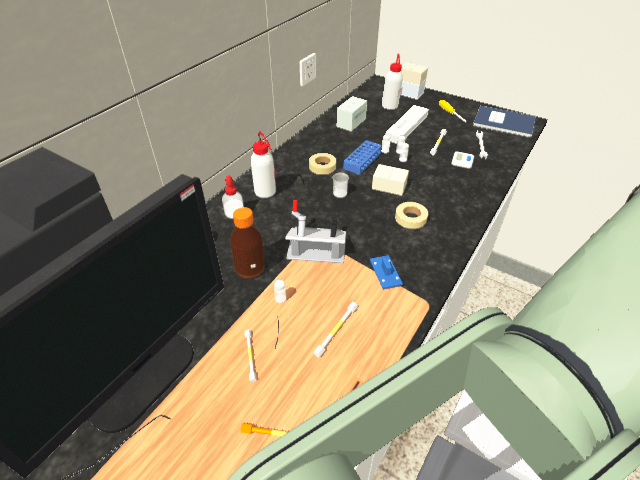

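View pics/top0.png

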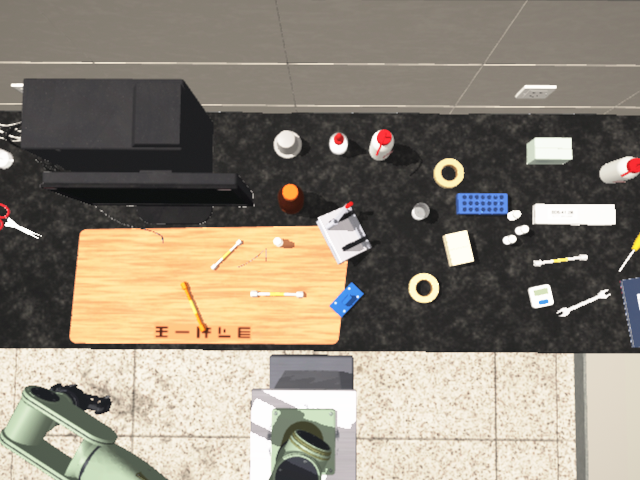

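The top view shows the 161 mm column at (277,294), a shorter one at (227,255), an orange one at (193,307), the cradle at (344,233) with its red pin at (350,205), and the cover at (347,299). I'll enlarge both views.

Run:
```python
import cv2
a=cv2.imread("pics/top0.png")[190:320,240:380]; cv2.imwrite("pics/c_top.png",cv2.resize(a,None,fx=4.5,fy=4.5,interpolation=cv2.INTER_CUBIC))
a=cv2.imread("pics/scene0.png")[190:365,265:415]; cv2.imwrite("pics/c_sc.png",cv2.resize(a,None,fx=3.4,fy=3.4,interpolation=cv2.INTER_CUBIC))
```

```text
(no output)
```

View pics/c_top.png

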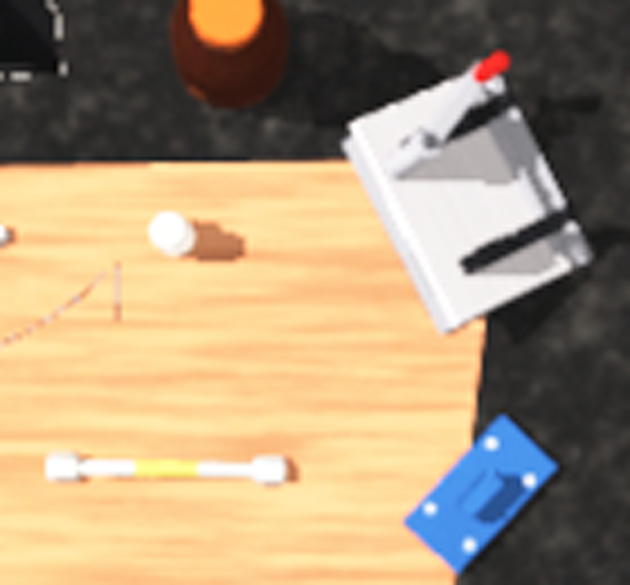

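View pics/c_sc.png

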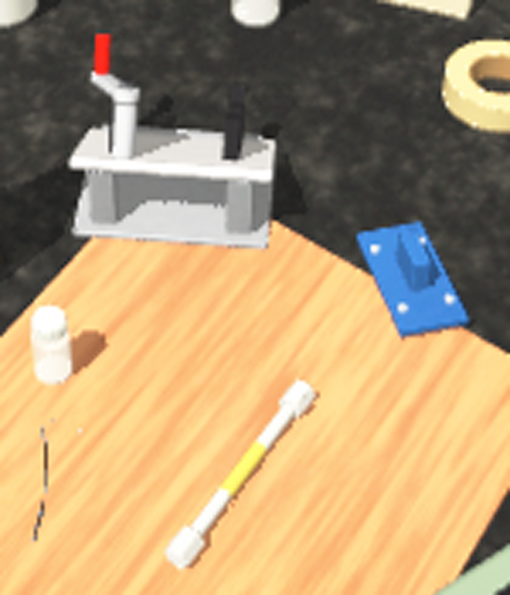

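The crops show the cradle's high plate edge facing left and slightly toward the robot, at top-crop (350,145)-(445,330). The bar runs from the post at (415,150) to the pin at (495,65), so it is nearly closed. I'll measure the coloured parts and zoom on the cradle.

```bash
cat > h.py <<'E'
import numpy as np, cv2
from scipy.spatial.transform import Rotation as Rot
from workcell import ctrl
def ray(s,uv):
    K=s["intrinsics"];E=np.array(s["extrinsics"])
    d=np.array([(uv[0]-K[0][2])/K[0][0],-(uv[1]-K[1][2])/K[1][1],-1.])
    return E[:3,3],E[:3,:3]@d
def cast(s,uv,z):
    o,d=ray(s,uv); return o+d*(z-o[2])/d[2]
def tri(s1,u1,s2,u2):
    o1,d1=ray(s1,u1);o2,d2=ray(s2,u2)
    t=np.linalg.lstsq(np.c_[d1,-d2],o2-o1,rcond=None)[0]
    a,b=o1+d1*t[0],o2+d2*t[1]; return (a+b)/2,np.linalg.norm(a-b)
def mask(s,lo,hi,roi):
    h=cv2.cvtColor(s["color"],cv2.COLOR_RGB2HSV); m=cv2.inRange(h,np.array(lo),np.array(hi))
    r=np.zeros_like(m);x0,y0,x1,y1=roi;r[y0:y1,x0:x1]=m[y0:y1,x0:x1]
    n,l,st,c=cv2.connectedComponentsWithStats(r); 
    return (l==1+np.argmax(st[1:,4])).astype(np.uint8)
E
python3 - <<'E'
from h import *
np.set_printoptions(precision=1,suppress=True)
S,T=ctrl.snapshot("scene"),ctrl.snapshot("top")
rois={"y":((310,290,365,360),(250,280,310,305)),"b":((360,245,410,295),(325,275,370,325)),"r":((285,195,305,215),(342,198,358,212))}
cols={"y":((22,110,120),(34,255,255)),"b":((100,120,60),(125,255,255)),"r":((0,180,120),(6,255,255))}
for k in rois:
    for s,n,r in ((S,"sc",rois[k][0]),(T,"top",rois[k][1])):
        m=mask(s,*cols[k],r); p=np.argwhere(m)[:,::-1]
        c=p.mean(0); print(k,n,len(p),c,p.min(0),p.max(0))
        if k=="b":
            q=cv2.boxPoints(cv2.minAreaRect(cv2.findContours(m,0,1)[0][0])) if n=="top" else cv2.approxPolyDP(cv2.findContours(m,0,1)[0][0],4,True)[:,0]
            print("  corners",[ (x,cast(s,x,13)[:2]) for x in q])
        if k=="y": print("  mid",cast(s,c,8))
for s,r in ((S,(310,290,365,360)),(T,(248,284,310,304))):
    # column as a whole: white or yellow
    h=cv2.cvtColor(s["color"],cv2.COLOR_RGB2HSV); m=((h[...,1]<60)&(h[...,2]>150)|(h[...,0]>23)&(h[...,0]<34)&(h[...,1]>110)).astype(np.uint8)*255
    z=np.zeros_like(m);z[r[1]:r[3],r[0]:r[2]]=m[r[1]:r[3],r[0]:r[2]]
    p=np.argwhere(z)[:,::-1].astype(float);(cx,cy),(w,hh),a=cv2.minAreaRect(p.astype(np.float32))
    d=np.linalg.svd(p-p.mean(0))[2][0];t=(p-p.mean(0))@d
    for e in (t.min(),t.max()): print("col end",p.mean(0)+d*e,cast(s,p.mean(0)+d*e,8))
a=T["color"][198:268,314:376,::-1];b=S["color"][195:268,284:352,::-1]
f=lambda a,k:cv2.resize(a,None,fx=k,fy=k,interpolation=cv2.INTER_CUBIC)
A,B=f(a,6),f(b,5.5);H=max(len(A),len(B));pad=lambda i:cv2.copyMakeBorder(i,0,H-len(i),0,8,0)
cv2.imwrite("pics/crad.png",np.hstack([pad(A),pad(B)]));print(A.shape,B.shape)
E
```

```text
y sc 73 [336.3 327. ] [330 320] [342 334]
  mid [440.6  81.3   8. ]
y top 13 [276. 295.] [270 295] [282 295]
  mid [435.2  85.2   8. ]
b sc 631 [385.8 271.4] [370 255] [402 288]
  corners [(array([388, 255], dtype=int32), array([ 443.7, -179.4])), (array([370, 258], dtype=int32), array([ 477.6, -144.5])), (array([383, 288], dtype=int32), array([403.5, -73.3])), (array([402, 284], dtype=int32), array([ 370.6, -109.8]))]
b top 531 [347. 299.] [330 282] [363 316]
  corners [(array([328.9, 305. ], dtype=float32), array([406.3, -76.4])), (array([350.8, 280.9], dtype=float32), array([ 479.8, -142.5])), (array([364.2, 293.1], dtype=float32), array([ 443.1, -183.5])), (array([342.3, 317.2], dtype=float32), array([ 369.8, -117.4]))]
r sc 46 [294.5 205.3] [293 200] [296 211]
r top 28 [349.1 203.9] [346 201] [352 207]
col end [354.9 302.7] [439.7  -1.1   8. ]
col end [315.3 355. ] [440.7 166.8   8. ]
col end [250.  293.2] [440.1 164.7   8. ]
col end [303.  294.2] [438.4   2.8   8. ]
(420, 372, 3) (402, 374, 3)
```

View pics/crad.png

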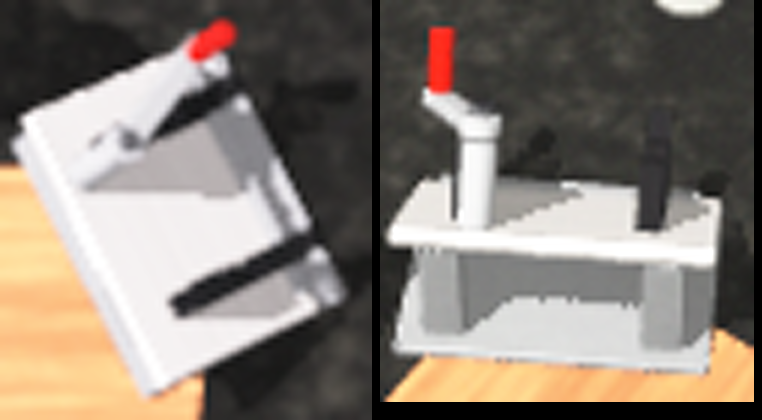

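Run:
```python
from h import *
np.set_printoptions(precision=1,suppress=True)
S,T=ctrl.snapshot("scene"),ctrl.snapshot("top")
t=lambda x,y:(314+(x+.5)/6-.5,198+(y+.5)/6-.5)
s=lambda x,y:(284+(x-380+.5)/5.5-.5,195+(y+.5)/5.5-.5)
# order: (+52,-75),(+52,+75),(-52,+75),(-52,-75)
top=[t(24,117),t(157,382),t(343,297),t(205,35)]
sc=[s(390,233),s(716,247),s(721,198),s(425,178)]
z=[72,72,20,20]
for n,cam,c in (("top",T,top),("sc",S,sc)):
    P=np.array([cast(cam,u,zz) for u,zz in zip(c,z)]);print(n,P.tolist() and P[:,:2])
    print(" lens",[round(np.linalg.norm(P[i]-P[(i+1)%4]),1) for i in range(4)],"ctr",P.mean(0))
for n,cam,c in (("top",T,top),("sc",S,sc)):
    P=np.array([cast(cam,u,zz) for u,zz in zip(c,z)])[:,:2]
    y=P[1]+P[2]-P[0]-P[3]; print(n,"yaw of y axis",np.degrees(np.arctan2(y[1],y[0])))
# pin top: and base triangulated
print("pin mid",tri(S,(294.5,205.3),T,(349.1,203.9)))
print("post top tri",tri(S,s(481,125),T,t(125,137)))
# distances of bystanders
print("bottle",cast(T,(291,195),185), "vial",cast(T,(278.2,242),58))
```

```text
top [[ 667.2  -40.9]
 [ 536.7 -107.4]
 [ 583.  -202.3]
 [ 716.3 -131.7]]
 lens [np.float64(146.5), np.float64(117.7), np.float64(150.9), np.float64(115.6)] ctr [ 625.8 -120.6   46. ]
sc [[ 667.6  -40.7]
 [ 537.9 -114.1]
 [ 579.8 -193. ]
 [ 711.2 -125. ]]
 lens [np.float64(149.0), np.float64(103.3), np.float64(148.0), np.float64(108.2)] ctr [ 624.1 -118.2   46. ]
top yaw of y axis -152.53875681564304
sc yaw of y axis -151.57159875948346
pin mid (array([ 704.1, -133.3,   94.5]), np.float64(0.32903260703798914))
post top tri (array([652.3, -91.3, 108. ]), np.float64(2.550553509855134))
bottle [714.5  31.  185. ] vial [593.4  76.1  58. ]
```

```bash
cat >> h.py <<'E'
np.set_printoptions(precision=1,suppress=True)
yaw=np.radians(118.); O=np.array([625.,-119.,46.])
c,s_,k=np.cos(yaw),np.sin(yaw),np.cos(np.pi/6)
XC=np.array([c*k,s_*k,.5]);YC=np.array([-s_,c,0]);ZC=np.cross(XC,YC);RC=np.c_[XC,YC,ZC]
def cw(x,y,z): return O+RC@np.array([x,y,z],float)
def crpy(phi):
    p=np.radians(phi); y=np.cos(p)*XC+np.sin(p)*YC; z=-ZC
    return Rot.from_matrix(np.c_[np.cross(y,z),y,z]).as_euler("xyz",degrees=True).tolist()
def down(a): # tool down, jaws closing along world direction a (deg)
    p=np.radians(a); y=np.array([np.cos(p),np.sin(p),0]); z=np.array([0,0,-1.])
    return Rot.from_matrix(np.c_[np.cross(y,z),y,z]).as_euler("xyz",degrees=True).tolist()
def pin(th,r=66,z=74,dx=0,dy=0): return cw(44-r*np.sin(th)+dx,-36-r*np.cos(th)+dy,z)
E
python3 - <<'E'
from h import *
q=lambda p,o:(lambda r:None if r is None else np.array(r))(ctrl.inverse_kinematics(list(p),o))
for a in (135,-45,170,-10,100,-80): print("pin now",a,q(pin(1.164),crpy(a)),"high",q(pin(1.164,z=160),crpy(a)),"open",q(pin(.1),crpy(a)),"cl",q(pin(1.55),crpy(a)))
for a in (0,180): print("seat",a,q(cw(0,0,35),crpy(a)),q(cw(0,0,140),crpy(a)))
for a in (0,180): print("col",a,q((440,83,22),down(a)))
for a in (47,-133): print("cov",a,q((424.5,-128.5,35),down(a)))
print(pin(1.164,z=68),cw(0,0,0))
E
```

```text
pin now 135 [-25.   50.6  53.4  17.8 100.2  81.4] high [-26.8  51.3  43.2  17.8 109.8  82.6] open [-20.8  48.5  53.8  19.6 100.5  85.9] cl [-26.7  49.1  56.4  17.   99.3  79.4]
pin now -45 [-25.   50.6  53.4  17.8 100.2 -98.6] high [-26.8  51.3  43.2  17.8 109.8 -97.4] open [-20.8  48.5  53.8  19.6 100.5 -94.1] cl [ -26.7   49.1   56.4   17.    99.3 -100.6]
pin now 170 [-25.   50.6  53.4  17.8 100.2  46.4] high [-26.8  51.3  43.2  17.8 109.8  47.6] open [-20.8  48.5  53.8  19.6 100.5  50.9] cl [-26.7  49.1  56.4  17.   99.3  44.4]
pin now -10 [ -25.    50.6   53.4   17.8  100.2 -133.6] high [ -26.8   51.3   43.2   17.8  109.8 -132.4] open [ -20.8   48.5   53.8   19.6  100.5 -129.1] cl [ -26.7   49.1   56.4   17.    99.3 -135.6]
pin now 100 [-25.   50.6  53.4  17.8 100.2 116.4] high [-26.8  51.3  43.2  17.8 109.8 117.6] open [-20.8  48.5  53.8  19.6 100.5 120.9] cl [-26.7  49.1  56.4  17.   99.3 114.4]
pin now -80 [-25.   50.6  53.4  17.8 100.2 -63.6] high [-26.8  51.3  43.2  17.8 109.8 -62.4] open [-20.8  48.5  53.8  19.6 100.5 -59.1] cl [-26.7  49.1  56.4  17.   99.3 -65.6]
seat 0 [ -27.3   44.4   67.6   16.6   93.3 -148.1] [ -29.5   43.7   57.3   16.1  104.4 -146.9]
seat 180 [-27.3  44.4  67.6  16.6  93.3  31.9] [-29.5  43.7  57.3  16.1 104.4  33.1]
col 0 [ -0.4  16.2 115.2  -0.   48.6  -0.4]
col 180 None
cov 47 [-28.   14.1 115.6  -0.   50.2 -75. ]
cov -133 [-28.   14.1 115.6  -0.   50.2 105. ]
[ 702.6 -132.6   96.6] [ 625. -119.   46.]
```

```bash
python3 - <<'E'
from h import *
ctrl.move_gripper(.42)
ctrl.line_to([260,480,330])
o=crpy(135)
ctrl.move_to([480,0,360],o)
ctrl.move_to(pin(1.164,z=150).tolist(),o)
ctrl.line_to(pin(1.164,z=73).tolist(),max_speed=100)
st=ctrl.state();print(st["time"],st["ee_pos"],st["ft_force"],st["opening"])
ctrl.move_gripper(.22); st=ctrl.state();print(st["opening"],st["finger_force"],st["ft_force"])
for n in ("scene","top"): cv2.imwrite(f"pics/p1{n}.png",cv2.resize(ctrl.snapshot(n)["color"][150:330,250:430,::-1],None,fx=3.3,fy=3.3,interpolation=2))
E
python3 -c "
import cv2,numpy as np
cv2.imwrite('pics/p1.png',cv2.resize(np.hstack([cv2.imread('pics/p1scene.png'),cv2.imread('pics/p1top.png')]),(800,400)))"
```

```text
6.0167 [ 704.3 -135.2  101.9] [ 0.1 -0.4 -0. ] 0.4174258820193818
0.2133547652606279 0.0 [ 0.7 -0.2 -0.7]
```

View pics/p1.png

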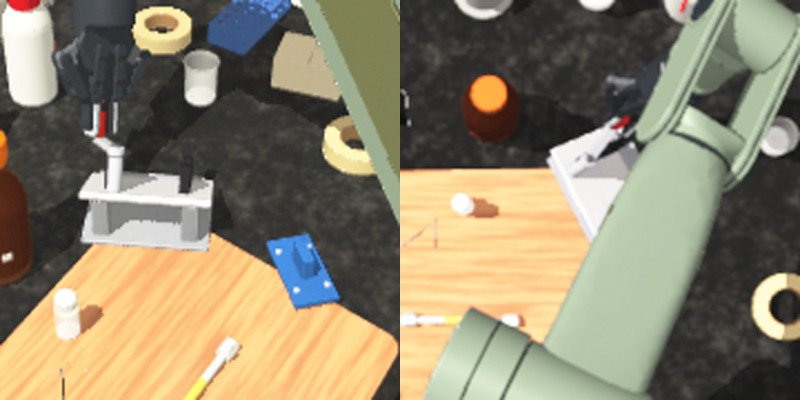

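The scene view shows the red pin between the two fingers (about (103,123)), so I'll swing the latch open.

Run:
```python
from h import *
for th in np.arange(1.0,0.0,-.2).tolist()+[.04]:
    ctrl.line_to(pin(th,z=73).tolist(),max_speed=90)
    f=ctrl.state()["ft_force"]; print(round(th,2),f)
    if np.linalg.norm(f)>45: break
st=ctrl.state();print(st["time"],st["ee_pos"])
ctrl.move_gripper(.4)
ctrl.line_to(pin(.04,z=160).tolist(),max_speed=180)
ctrl.move_to([480,40,250],down(0))
S,T=ctrl.snapshot("scene"),ctrl.snapshot("top")
a=mask(S,(0,180,120),(6,255,255),(270,180,330,240));b=mask(T,(0,180,120),(6,255,255),(330,180,375,230))
ca,cb=[np.argwhere(m)[:,::-1].mean(0) for m in (a,b)]
P,e=tri(S,ca,T,cb);print(ca,cb,P,e,"cradle",RC.T@(P-O)); v=(RC.T@(P-O)); print("theta",np.arctan2(44-v[0],-36-v[1]))
for n,s in (("scene",S),("top",T)): cv2.imwrite(f"pics/p2{n}.png",s["color"][...,::-1])
```

```text
1.0 [ 0.2 -0.4 -0.4]
0.8 [ 0.6  0.4 -0.3]
0.6 [ 0.5 -0.6  0.4]
0.4 [-0.1 -0.4 -0.6]
0.2 [ 0.1 -0.3 -0.2]
0.04 [ 0.5  0.7 -0.3]
8.1583 [715.4 -71.  130.5]
[276.1 208.1] [330.8 197.4] [720.5 -78.9 115.3] 2.3482035416791773 cradle [  26.5 -103.2   64.7]
theta 0.2549138101157893
```

Run:
```python
from h import *
S,T=[cv2.imread(f"pics/p2{n}.png")[...,::-1] for n in ("scene","top")]
s,t=ctrl.snapshot("scene"),ctrl.snapshot("top"); 
a=mask(s,(0,180,120),(6,255,255),(260,180,330,240));b=mask(t,(0,180,120),(6,255,255),(310,185,375,230))
ca,cb=[np.argwhere(m)[:,::-1].mean(0) for m in (a,b)];print(a.sum(),b.sum())
P,e=tri(s,ca,t,cb);v=RC.T@(P-O);print(ca,cb,P,e,v,np.arctan2(44-v[0],-36-v[1]))
```

```text
56 32
[276.1 208.1] [328.9 198.2] [716.8 -73.8 120.6] 1.3901660769341166 [  34.6 -102.3   66.2] 0.14141388908444916
```

Run:
```python
from h import *
o=down(-.5)
ctrl.move_to([440,83,90],o)
ctrl.line_to([440,83,22],max_speed=100); print(ctrl.state()["ft_force"])
ctrl.move_gripper(0); st=ctrl.state();print(st["opening"],st["finger_force"],st["ft_force"],st["ee_pos"])
ctrl.line_to([440,83,230],max_speed=180)
st=ctrl.state();print(st["opening"],st["ft_force"],st["ft_torque"])
o=crpy(180)
ctrl.move_to([500,-80,300],o)
ctrl.move_to(cw(0,0,110).tolist(),o)
st=ctrl.state();print(st["time"],st["opening"],st["ee_pos"]-cw(0,0,110))
S,T=ctrl.snapshot("scene"),ctrl.snapshot("top")
f=lambda a:cv2.resize(a[...,::-1],(400,400),interpolation=2)
cv2.imwrite("pics/p3.png",np.hstack([f(S["color"][180:280,260:360]),f(T["color"][180:280,290:390])]))
```

```text
[ 1.1 -0.   0.2]
0.07691662205851824 58.87475073337555 [-2.  -1.1  5.9] [440.7  83.   22.9]
0.08101752984280858 [-0.3 -0.9 -1.3] [-0.  0. -0.]
15.65 0.07891352742944492 [0.2 1.4 1.3]
```

View pics/p3.png

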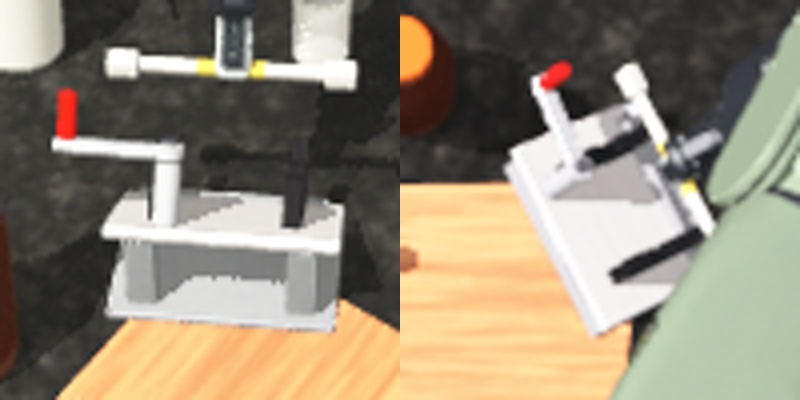

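The column hangs centred in the jaws (yellow at (232,68)), parallel to the cradle, and the latch is clearly open with its pin at (66,115). I'll lower it.

Run:
```python
from h import *
for z in (70,55,50,46,43,40,37.5,36):
    ctrl.line_to(cw(0,0,z).tolist(),max_speed=70); st=ctrl.state(); f=RC.T@st["ft_force"]
    print(z,f,RC.T@(st["ee_pos"]-O))
    if np.linalg.norm(f)>15: break
print(st["time"])
```

```text
70 [-1.  -0.8 -0.4] [-0.1 -0.  69.9]
55 [-0.8  0.4 -1.6] [ 0.3  0.3 53.9]
50 [-0.2  0.8 -1.1] [ 0.1  0.1 49.6]
46 [-0.4 -0.7 -1.2] [ 0.1  0.1 45.6]
43 [-0.4 -0.  -1.4] [ 0.1  0.1 42.7]
40 [-1.3 -0.6 -1.3] [ 0.1  0.1 39.6]
37.5 [ 0.4 -0.3 -1.8] [ 0.1  0.1 37.2]
36 [-1.4  0.6 -1.5] [ 0.   0.  35.9]
18.3417
```

No contact forces, so the column is in the slots. I'll release it, then fetch the cover.

Run:
```python
from h import *
ctrl.move_gripper(.3); st=ctrl.state();print(st["opening"],st["ft_force"])
ctrl.dwell(.2)
ctrl.line_to(cw(0,0,130).tolist(),max_speed=180)
o=down(-133)
ctrl.move_gripper(.42)
ctrl.move_to([424.4,-128.4,150],o)
ctrl.line_to([424.4,-128.4,36],max_speed=120); print(ctrl.state()["ft_force"])
ctrl.move_gripper(0); st=ctrl.state();print(st["opening"],st["finger_force"],st["ft_force"],st["ee_pos"])
ctrl.line_to([424.4,-128.4,240],max_speed=180)
st=ctrl.state();print(st["time"],st["opening"],st["ft_force"],st["ft_torque"])
S,T=ctrl.snapshot("scene"),ctrl.snapshot("top")
f=lambda a:cv2.resize(a[...,::-1],(400,400),interpolation=2)
cv2.imwrite("pics/p4.png",np.hstack([f(S["color"][180:300,280:400]),f(T["color"][180:280,290:390])]))
cv2.imwrite("pics/p4s.png",S["color"][...,::-1])
```

```text
0.2989629183306893 [-0.1  0.5  0.4]
[ 0.9 -0.1  0.1]
0.1499989700166502 59.27291929721832 [-0.5  1.2  5.4] [ 425.3 -128.8   36.9]
23.6667 0.14984802622195037 [-0.5  0.6 -1.3] [0. 0. 0.]
```

View pics/p4.png

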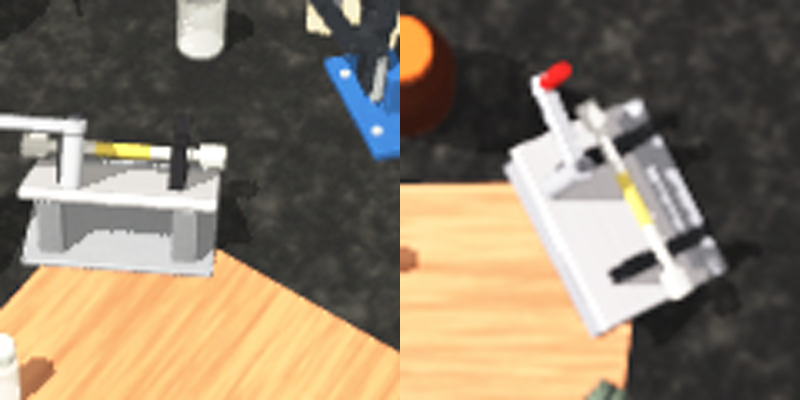

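The column lies in both slots: scene crop fittings at (38,145) and (212,156), rod crossing both cheeks. Next the cover goes on, with a force-guarded descent.

Run:
```python
from h import *
o=crpy(180)
ctrl.move_to([480,-150,290],o)
ctrl.move_to(cw(2.5,.5,120).tolist(),o)
ctrl.dwell(.3); f0=ctrl.state()["ft_force"]
for z in (85,75,71,69.5,68,67,66,65,64,63.3):
    ctrl.line_to(cw(2.5,.5,z).tolist(),max_speed=60); st=ctrl.state(); f=RC.T@(st["ft_force"]-f0); t=RC.T@st["ft_torque"]
    print(z,f,t.round(2),RC.T@(st["ee_pos"]-O))
    if np.linalg.norm(f)>10: break
print(st["time"],st["opening"])
S=ctrl.snapshot("scene");T=ctrl.snapshot("top")
f=lambda a:cv2.resize(a[...,::-1],(400,400),interpolation=2)
cv2.imwrite("pics/p5.png",np.hstack([f(S["color"][190:270,275:355]),f(T["color"][180:280,290:390])]))
```

```text
85 [-0.3  0.6  0. ] [-0.   0.4 -0. ] [ 2.5  0.4 85. ]
75 [0.4 0.3 0.1] [0.  0.4 0. ] [ 2.7  0.7 74.2]
71 [ 0.1  0.8 -0.1] [0.  0.4 0.1] [ 2.6  0.6 70.7]
69.5 [0.2 0.6 1. ] [ 0.1  0.4 -0. ] [ 2.5  0.5 69.5]
68 [-0.3 -0.5  0.3] [ 0.   0.3 -0. ] [ 2.5  0.5 67.9]
67 [-1.2  0.5 -0.4] [ 0.   0.4 -0. ] [ 2.5  0.5 66.9]
66 [ 0.1 -0.   1. ] [0.  0.4 0. ] [ 2.5  0.5 65.9]
65 [0.1 0.1 0.7] [-0.   0.4  0. ] [ 2.5  0.5 64.9]
64 [-0.6  0.1  0.6] [-0.   0.4  0. ] [ 2.5  0.4 64.1]
63.3 [0.  1.3 2.6] [0.  0.2 0.1] [ 2.5  0.5 64. ]
29.225 0.15289626852235416
```

View pics/p5.png

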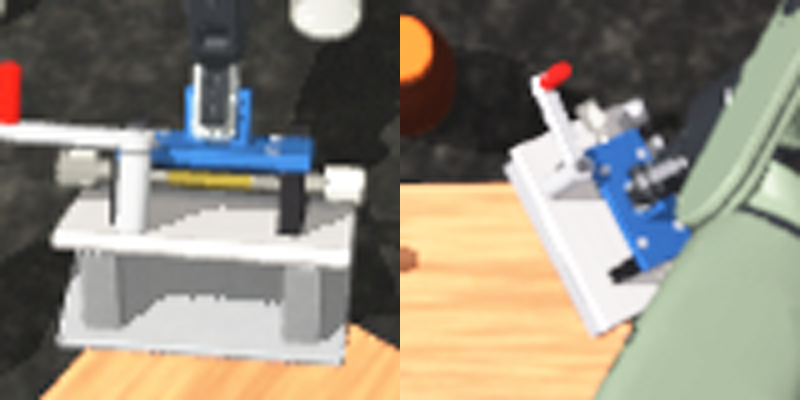

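Contact came at the expected seated height, and the picture shows the cover's plate resting on the cheek (about (290,170)). I'll release it, back off and look.

Run:
```python
from h import *
ctrl.move_gripper(.32); print(ctrl.state()["ft_force"])
ctrl.line_to(cw(2.5,.5,140).tolist(),max_speed=180)
ctrl.move_to([560,-260,300],crpy(135)); ctrl.dwell(.1)
S=ctrl.snapshot("scene");T=ctrl.snapshot("top")
f=lambda a:cv2.resize(a[...,::-1],(400,400),interpolation=2)
cv2.imwrite("pics/p6.png",np.hstack([f(S["color"][190:270,275:355]),f(T["color"][195:265,305:375])]))
a=mask(S,(0,180,120),(6,255,255),(260,180,330,240));b=mask(T,(0,180,120),(6,255,255),(310,185,375,230))
ca,cb=[np.argwhere(m)[:,::-1].mean(0) for m in (a,b)]
P,e=tri(S,ca,T,cb);v=RC.T@(P-O);print(P,e,v,np.arctan2(44-v[0],-36-v[1]),ctrl.state()["time"])
```

```text
[ 0.5  0.1 -0.3]
[716.8 -73.8 120.6] 1.3901660769341166 [  34.6 -102.3   66.2] 0.14141388908444916 31.15
```

View pics/p6.png

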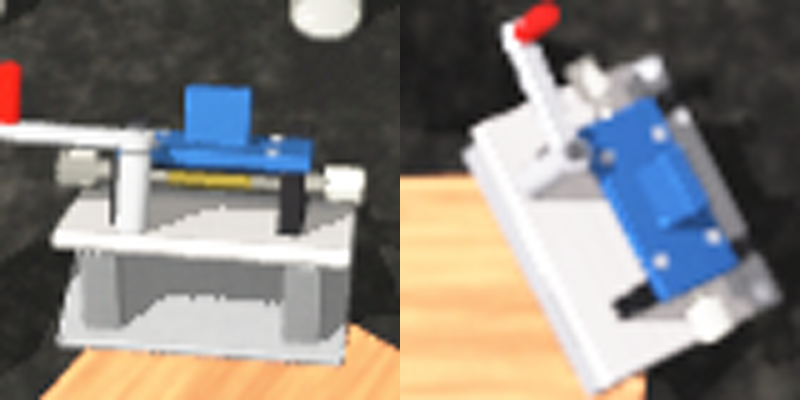

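The cover lies flat on the cheeks with the pad down, parallel to the cradle (fin at (680,185) in the top crop). Now I'll close the latch.

Run:
```python
from h import *
o=crpy(135)
ctrl.move_gripper(.42)
ctrl.move_to(pin(.14,z=150).tolist(),o)
ctrl.line_to(pin(.14,z=73).tolist(),max_speed=100)
print(ctrl.state()["ft_force"])
ctrl.move_gripper(.18); f0=ctrl.state()["ft_force"]; print(ctrl.state()["opening"],f0)
for th in [.35,.55,.75,.95,1.15,1.3,1.4,1.47,1.52,1.57,1.6,1.63,1.66,1.69,1.72]:
    ctrl.line_to(pin(th,z=73).tolist(),max_speed=80)
    st=ctrl.state(); f=RC.T@(st["ft_force"]-f0); print(th,f)
    if abs(f[1])>12: break
print(st["time"])
```

```text
[ 0.   0.3 -0.1]
0.179617954459292 [2.  1.4 1.4]
0.35 [ 0.5  2.5 -1.1]
0.55 [-0.9  1.8 -1.3]
0.75 [-0.   3.3 -0.6]
0.95 [-0.7  2.  -1.3]
1.15 [-0.6  2.8 -0.6]
1.3 [-1.   2.7 -0.5]
1.4 [-1.1  2.6 -1.1]
1.47 [-1.4  2.6 -0.6]
1.52 [-1.1  2.3 -1. ]
1.57 [-0.6  1.4 -0.9]
1.6 [ 0.5  1.7 -1. ]
1.63 [-0.6 -1.6 -2. ]
1.66 [ 0.6 -4.9 -2.3]
1.69 [ 1.1 -8.5 -2.2]
1.72 [  1.1 -10.7  -3.6]
37.7667
```

The stop is felt (−10 N). I'll let go, retreat and check.

Run:
```python
from h import *
ctrl.line_to(pin(1.66,z=73).tolist(),max_speed=40)
ctrl.move_gripper(.32); print(ctrl.state()["ft_force"])
ctrl.line_to(pin(1.62,z=150).tolist(),max_speed=120)
ctrl.move_to([560,-300,320],crpy(135)); ctrl.dwell(.3)
S=ctrl.snapshot("scene");T=ctrl.snapshot("top")
f=lambda a:cv2.resize(a[...,::-1],(400,400),interpolation=2)
cv2.imwrite("pics/p7.png",np.hstack([f(S["color"][180:280,265:365]),f(T["color"][185:275,295:385])]))
a=mask(S,(0,180,120),(6,255,255),(260,180,330,240));b=mask(T,(0,180,120),(6,255,255),(310,185,375,240))
ca,cb=[np.argwhere(m)[:,::-1].mean(0) for m in (a,b)]
P,e=tri(S,ca,T,cb);v=RC.T@(P-O);print(P,e,v,np.arctan2(44-v[0],-36-v[1]),ctrl.state()["time"])
```

```text
[-0.1  0.8  0.2]
[ 681.7 -150.1   91.9] 1.0948241725753323 [-23.9 -35.5  66.7] 1.5782255219020376 40.425
```

View pics/p7.png

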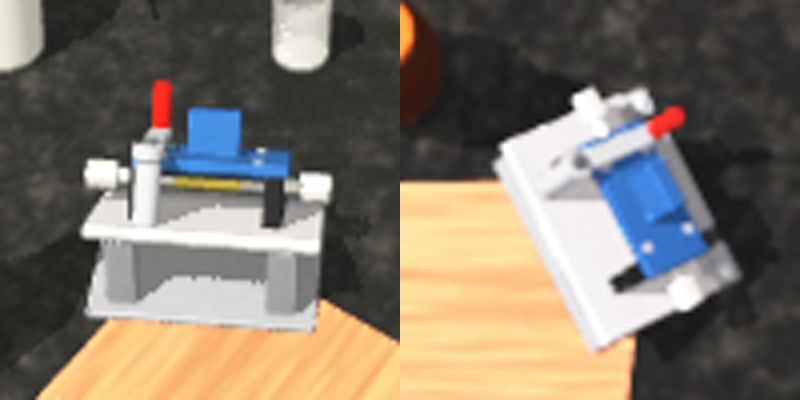

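The latch lies across the cover with its pin at (668,122), measured at 1.578 rad. The cover is flat and the column is in both slots.

```bash
python3 -c "
from workcell import ctrl
print(ctrl.hand_in())"
```

```text
the job is handed in; nothing more can be done
None
```

I handed the job in at about 40 s: the last pictures show the column in both slots, the cover flat on the cheeks and the latch closed at about 1.58 rad with the gripper clear; I have not seen the judge's result.

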